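# Seat the ball stake in the stake block

### The arm

A 6-joint arm with a two-finger parallel gripper is mounted at the origin on the work surface. World frame = base frame: x ahead of the robot, y to its left, z up, the work surface at z = 0. Lengths are in m, angles in rad, forces in N, time in s.
With the tool pointing down it reaches from about 0.35 to 0.775 m from the base axis. Payload 5.5 kg.
Tool frame: the origin (TCP) lies at the centre of the arm's flange, where the gripper is bolted on; the fingertips stand env.finger_overhang ahead of it and the grasp point (between the pads) lies 155 mm ahead of it (env.finger_overhang is the distance from the TCP to the fingertips, in m); z points along the fingers, y is the line along which they close (so a half turn about z gives the same grasp; the last joint's range is limited). The gripper opens to 85 mm and grips with 20 to 120 N. Pads are 22 mm wide; open, the fingers measure 114 mm over their backs; the gripper's body (76 mm by 85 mm) begins 54 mm behind the grasp point. The pads swing forward as they close: fully open they stand 13 mm farther back than shut.
Start: joints at [1.118, 0.313, 0.046, 1.304, 0, 1.431], TCP at [0.177, 0.547, 0.405] pointing down, gripper open.
Joint ranges: [-2.76, 2.76], [-0.86, 1.69], [-1.03, 1.26], [-2.2, 2.34], [-1.47, 1.5], [-3.14, 3.14]. Speed limits (rad/s): [2.57, 2.57, 3.14, 3.14, 3.14, 3.14].

### API

Orientations are given as a rotation vector (axis times angle).
In Python, from station import env gives the robot as it stands.
- The arm moves only by the tool drive_tool, never from a script. Its argument "steps" is a list of rows, each a list of 2 entries, a list of its own where there are three numbers: the shift along the tool's x, y, z in m, then the turn about the tool's z in units of 6 degrees (1.0 is 6 degrees). In form: [[[dx, dy, dz], spin], ...]. A call has 1 to 20 rows; each row shifts and turns the commanded pose from where the row before left it, along the tool's axes as they then stand; what a row does not reach is not made up. A row lasts 1/8 s, in which the tool goes at most 62.5 mm and 10.7 degrees, less where a joint would pass 70% of its speed; a pose out of reach is approached as far as the arm can. A call with a gripper value outside its range is refused whole. "hand" is the opening in per cent of the stroke, from 0 (shut) to 100 (fully open), set as the call begins (left out, the last holds). The fingers move at their own pace and stop on an object; "squeeze" is the grip in N (left out, the last holds). Time passes only in rows, so rows that do not move let the fingers close. It gives the time, the measured TCP pose, the force, the opening and the grip force at its end, in the units of the state.
- env.get_obs(): the state, without advancing time (a new reading comes with each control period).
- env.snapshot(name): name is "scene" or "side" or "wrist"; returns the picture (420x560x3 uint8, blue, green, red); there is no depth.
- env.calibration(name): a dict with "K" (3x3 intrinsics, pixels), "dist" ([k1, k2, p1, p2, k3] as OpenCV has them; the pictures are not rectified), "R" (3x3) and "t" (3): a world point X has camera coordinates R X + t. Camera axes: x right, y down, z forward; pixel columns grow to the right and rows downward; lengths in m; the calibration is good to about 2 mm. A picture is of the moment at which its call begins: read the wrist's pose just before it. calibration takes no time and is no camera call; for the wrist camera it gives the pose at the moment of the call.
- env.close_job(): hands the job in; it is judged then, once.
The state is a dict: "time_s": time; "joint_pos": joint angles; "joint_vel": joint speeds; "effort": joint torques, N m; "position": TCP position; "tool_rot": TCP orientation; "ft_force": force on the tool from outside, world axes, zero at the start; "wrist_torque": the same for the moment, N m; "gripper_width": finger opening in m; "finger_force": force on a finger pad.
Only numpy, scipy, OpenCV 4.12 (cv2) and the standard library are available. Lean on these libraries where they do the work, as an engineer would, in place of code of your own. Each camera call takes 0.05 s, during which the arm holds its last target. There are 200 camera calls.

### The job

Take the ball-headed stake out of the wooden rack, feel about gently on top of the steel stake block with its shank until it drops into the hole, then press it straight down until its shoulder sits flat on the block, and let go. Do not force it or press hard anywhere, and leave the two other stakes and the other things on the bench where they are.

Things in the scene. Friction and masses are not known exactly. Their poses are not given: they have to be found in the camera images.
- stake_ball: Steel stake with a ball on top, 103 mm tall, 0.2 to 0.4 kg. Origin: centre of the shank's foot, z up along it. From the foot: plain round shank, 16 mm diameter, 26 mm long; square body 24 x 24 mm, 50 mm tall, flats facing own x and y (grip here); thin neck; ball 24 mm in diameter. Starts upright in any of the rack's three places, yaw up to 0.3 rad off the rack's, hanging on its shoulder.
- stake_ball_foot (a point): The centre of the ball stake's foot (same point as its origin), the leading end of the shank.
- stake_ball_shoulder (a point): Centre of the ball stake's shoulder: the flat underside of its square body, 26 mm above its foot. In the rack it rests on the rack's top.
- rack: Light wooden rack, 60 mm (own x) by 230 mm (own y), 40 mm high, fixed to the bench. Three square pockets 20 mm wide, 34 mm deep, in a row along its y axis, 75 mm apart, each holding one stake with about 2 mm play. Origin at the centre of its underside.
- holder: Dark steel base plate 100 x 100 x 12 mm, fixed to the bench, origin at the centre of its underside. On it, centred, the stake block: square, steel, 64 mm wide, 40 mm high, its flat top 52 mm above the bench, clamped at any yaw (not measured; it does not change). The stake must never press on the block with more than 45 N.
- holder_mid (a point): Middle of the block's top face, z up. The block's one blind vertical hole, 18 mm in diameter, sharp-edged (no chamfer), has its centre 3 to 6 mm sideways from this point, in an unknown direction. Its mouth is open and dark, visible from above.
- holder_home (a point): Point 26 mm below the middle of the block's top: the level of the stake's foot when home, with the shoulder on the block's top. The hole's first 10 mm are free; below sits a stiff stop plug that the shank must push down to full depth. It starts to slide at about 6 N, resists a little more the faster it goes (6 to 12 N in all), and stays where left, so the stake's weight alone does not seat it.
- stake_flat: Stake with a flat round disc head, 91 mm tall, steel, same square body and shank as the ball stake, 0.3 kg. Stands in the rack. To be left alone. Origin at the centre of the shank's foot.
- stake_cone: Stake with a cone-shaped head, 106 mm tall, steel, same square body and shank as the ball stake, 0.3 kg. Stands in the rack. To be left alone. Origin at the centre of the shank's foot.
- tin: Bystander: closed round aluminium tin, 48 mm in diameter, 30 mm high, between the rack and the stake block.
- bowl: Bystander: glass bowl, 110 mm wide, 55 mm high, on the far side of the bench.
- jar: Bystander: amber jar with white cap, 56 mm in diameter, 85 mm high, far side.
- cup: Bystander: white cup with pens, 80 mm wide, 125 mm high with the pens, far side.
- mallet: Bystander: hammer lying on the near side of the bench.
There are look-alikes about, which are no part of the job. What is shaped like the holder but turquoise is not meant.

How it is judged:
On the way, in this order (a step that is already met when the one before it is completed fails the run):
1. the ball stake is lifted clear of the rack (z of stake_ball_foot in the frame of rack above 0.045 m), for 0.1 s.
2. its shank has found the hole: the foot is at least 4 mm below the block's top (horizontal distance between stake_ball_foot and holder_mid below 0.01 m and angle between stake_ball's own z axis and vertical below 0.06 rad and z of stake_ball_foot in the frame of holder_mid below -0.004 m), for 0.1 s.
At the end, for the whole second after the job is handed in: The ball stake stands upright (within 0.06 rad) in the block's hole, released and at rest, pressed home: foot at least 23.5 mm below the block's top (shoulder within 2.5 mm of it) and within 10 mm of the block's middle (horizontal distance between stake_ball_foot and holder_mid below 0.01 m and angle between stake_ball's own z axis and vertical below 0.06 rad and z of stake_ball_foot in the frame of holder_mid below -0.0235 m and linear speed of stake_ball below 0.02 m/s); the robot touches nothing.
It fails at once if the ball stake is pressed on the stake block with more than 45 N (contact force between stake_ball and holder above 45 N).
It fails at once if another stake is moved more than 15 mm (distance of any of stake_flat, stake_cone from where it was at the start of the episode above 0.015 m).
It fails at once if another thing on the bench is moved more than 20 mm (distance of any of tin, bowl, jar, mallet, cup from where it was at the start of the episode above 0.02 m).
It also fails if it takes over 67 s, if anything falls off the work surface, if the arm or the gripper's body presses on something with over 40 N, if the wrist force passes 120 N, or if a joint passes its speed limit or range.

## Working session

There is one attempt and no reset: what is moved stays moved. The work goes in short steps, Python scripts to look and compute and a tool call to move; the robot and the scene stay as the last step left them, time stands still between calls to the robot, and variables do not carry over. Pictures are saved under pics/ and viewed, at most 10 in all, crops included, and the job is handed in when it is done.

Besides the shell and the picture viewer there is one more tool, called as name(argument=value, ...) on one line, values as JSON. drive_tool: Moves the arm, as the interface text tells. Its arguments: {"type":"object","properties":{"steps":{"type":"array"},"hand":{"type":"number"},"squeeze":{"type":"number"}},"required":["steps"]}

```bash
mkdir -p pics; ls
python3 - <<'E'
from station import env
import cv2,numpy as np
o=env.get_obs();print({k:np.round(v,3) for k,v in o.items()},env.finger_overhang)
a=env.snapshot("scene");b=env.snapshot("side");w=env.snapshot("wrist")
for n,i in(("scene",a),("side",b),("wrist",w)):
    cv2.imwrite(f"pics/{n}0.png",i);c=env.calibration(n);print(n,np.round(c["K"],1).tolist(),np.round(c["dist"],3),np.round(c["R"],3).tolist(),np.round(c["t"],3))
E
```

```text
pics
{'time_s': np.float64(0.0), 'joint_pos': array([1.118, 0.314, 0.045, 1.304, 0.   , 1.431]), 'joint_vel': array([-0.   , -0.001,  0.001, -0.002, -0.001,  0.001]), 'effort': array([ 0.0000e+00, -4.8063e+01,  2.9853e+01,  2.0000e-02, -0.0000e+00,
        0.0000e+00]), 'position': array([0.177, 0.547, 0.404]), 'tool_rot': array([-4.890e-01, -3.103e+00,  3.000e-03]), 'ft_force': array([-0.27 , -0.639, -0.674]), 'wrist_torque': array([-0.051,  0.016, -0.038]), 'finger_force': np.float64(0.0), 'gripper_width': np.float64(0.085)} 0.1734
scene [[405.5, 0.0, 283.6], [0.0, 405.5, 209.4], [0.0, 0.0, 1.0]] [0.025 0.    0.    0.    0.   ] [[0.01, 1.0, -0.012], [0.551, -0.016, -0.835], [-0.835, 0.001, -0.551]] [ 0.002 -0.269  1.486]
side [[409.0, 0.0, 277.3], [0.0, 409.0, 210.5], [0.0, 0.0, 1.0]] [0.012 0.    0.    0.    0.   ] [[-0.965, -0.262, 0.007], [-0.165, 0.584, -0.795], [0.204, -0.768, -0.607]] [0.564 0.165 0.785]
wrist [[361.1, 0.0, 280.3], [0.0, 361.1, 211.9], [0.0, 0.0, 1.0]] [0.015 0.    0.    0.    0.   ] [[0.307, 0.952, -0.0], [0.91, -0.293, 0.295], [0.281, -0.09, -0.956]] [-0.576 -0.039  0.379]
```

Run:
```python
import cv2,numpy as np
a=cv2.imread("pics/scene0.png");b=cv2.imread("pics/side0.png")
cv2.imwrite("pics/s.png",cv2.resize(a,(800,600),interpolation=2));cv2.imwrite("pics/d.png",cv2.resize(b,(800,600),interpolation=2))
```

```text
(no output)
```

View pics/s.png

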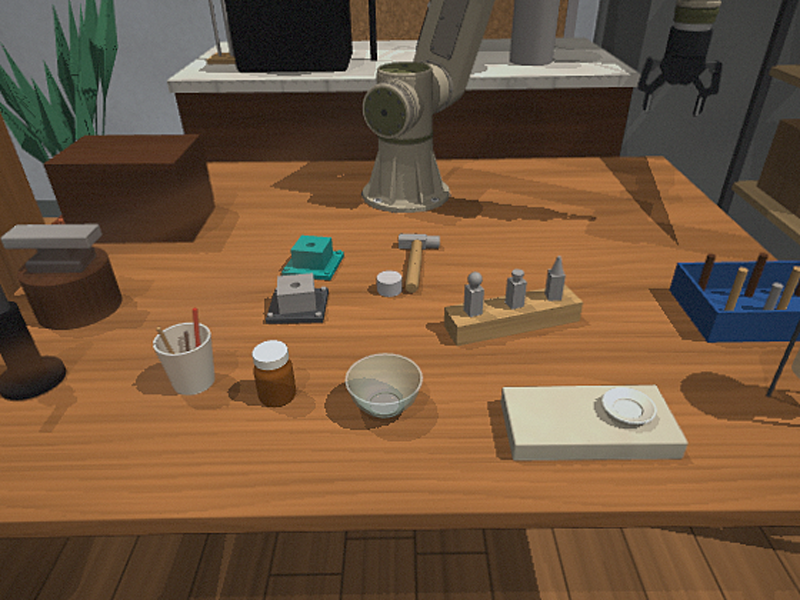

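View pics/d.png

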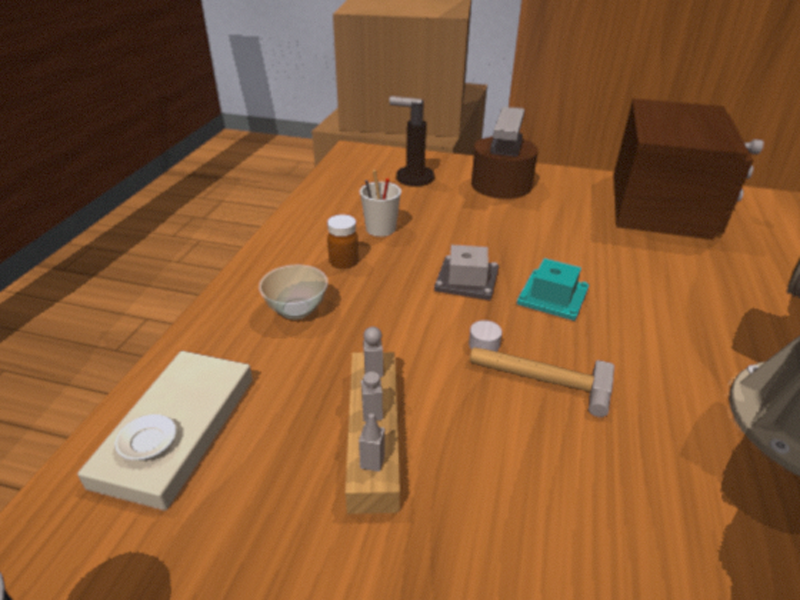

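The ball stake is at scene (475,280) and side (373,337), in the rack end nearest the grey holder. The block top is at about scene (296,287) and side (468,256), in 800-wide pixels. Flat and cone stand farther along.

```bash
cat > h.py <<'E'
import cv2,numpy as np
from scipy.spatial.transform import Rotation as Ro
def ray(c,p):
    q=cv2.undistortPoints(np.array([[p]],float),np.array(c["K"]),np.array(c["dist"]))[0,0]
    R=np.array(c["R"]);d=R.T@[q[0],q[1],1];return -R.T@np.array(c["t"]),d/np.linalg.norm(d)
def onz(c,p,z):
    o,d=ray(c,p);return o+d*(z-o[2])/d[2]
def tri(rs):
    A=sum(np.eye(3)-np.outer(d,d) for o,d in rs);b=sum((np.eye(3)-np.outer(d,d))@o for o,d in rs)
    return np.linalg.solve(A,b)
def proj(c,X):
    return cv2.projectPoints(np.array([X],float),cv2.Rodrigues(np.array(c["R"]))[0],np.array(c["t"]),np.array(c["K"]),np.array(c["dist"]))[0][0,0]
E
python3 - <<'E'
from station import env
from h import *
s,d,w=[env.calibration(n) for n in("scene","side","wrist")]
np.set_printoptions(precision=4,suppress=True)
f=.7
def T(a,b):return tri([ray(s,np.array(a)*f),ray(d,np.array(b)*f)])
print("ball",T((475,280),(373,337)),"flat",T((517,272),(372,379)),"cone",T((558,258),(373,417)))
for p in [(279,279),(312,277),(315,292),(278,294)]:print("top s",onz(s,np.array(p)*f,.052))
for p in [(451,249),(487,249),(490,266),(449,265)]:print("top d",onz(d,np.array(p)*f,.052))
for p in [(352,354),(394,353),(399,492),(347,492)]:print("rack d",onz(d,np.array(p)*f,.04))
for p in [(445,309),(458,322),(582,300)]:print("rack s",onz(s,np.array(p)*f,.04))
o=env.get_obs();R=Ro.from_rotvec(o["tool_rot"]).as_matrix();c=-np.array(w["R"]).T@w["t"]
print("cam in tool",R.T@(c-o["position"]),"\n",np.array(w["R"])@R,"\n",R)
E
```

```text
ball [0.589  0.1056 0.1024] flat [0.5674 0.178  0.1023] cone [0.5454 0.2476 0.116 ]
top s [ 0.4947 -0.2337  0.052 ]
top s [ 0.4895 -0.175   0.052 ]
top s [ 0.54   -0.1635  0.052 ]
top s [ 0.5446 -0.2269  0.052 ]
top d [ 0.5435 -0.2143  0.052 ]
top d [ 0.4824 -0.2316  0.052 ]
top d [ 0.4698 -0.1795  0.052 ]
top d [ 0.5371 -0.1636  0.052 ]
rack d [0.6287 0.0789 0.04  ]
rack d [0.5719 0.0608 0.04  ]
rack d [0.5061 0.2789 0.04  ]
rack d [0.5618 0.2943 0.04  ]
rack s [0.581  0.0598 0.04  ]
rack s [0.6191 0.0785 0.04  ]
rack s [0.5601 0.2964 0.04  ]
cam in tool [0.0748 0.0009 0.0304] 
 [[ 0.0012  1.     -0.0014]
 [-0.9555  0.0007 -0.2951]
 [-0.2951  0.0017  0.9555]] 
 [[-0.9515  0.3077 -0.0006]
 [ 0.3077  0.9515 -0.0012]
 [ 0.0002 -0.0014 -1.    ]]
```

drive_tool(steps=[[[-0.0376,-0.021,0.0032],0],[[-0.0376,-0.021,0.0032],0],[[-0.0376,-0.021,0.0032],0],[[-0.0376,-0.021,0.0032],0],[[-0.0376,-0.021,0.0032],0],[[-0.0376,-0.021,0.0032],0],[[-0.0376,-0.021,0.0032],0],[[-0.0376,-0.021,0.0032],0],[[-0.0376,-0.021,0.0032],0],[[-0.0376,-0.021,0.0032],0],[[-0.0376,-0.021,0.0032],0],[[-0.0376,-0.021,0.0032],0],[[-0.0376,-0.021,0.0032],0],[[-0.0376,-0.021,0.0032],0]])

```text
time_s: 1.9
position: [0.5881, 0.1042, 0.3595]
tool_rot: [-0.489, -3.103, -0.0]
ft_force: [-0.6, -0.1, 0.0]
gripper_width: 0.0854
finger_force: 0.0
```

drive_tool(steps=[[[0,0,0],1.5],[[0,0,0],1.5],[[0,0,0],1.5],[[0,0,0],1.5],[[0,0,0],1.5],[[0,0,0],1.5],[[0,0,0],0.2],[[0,0,0],0]])

```text
time_s: 2.9
position: [0.5873, 0.1054, 0.3597]
tool_rot: [-1.868, -2.525, 0.0]
ft_force: [-0.2, -0.0, 0.5]
gripper_width: 0.0851
finger_force: 0.0
```

Run:
```python
from station import env
from h import *
np.set_printoptions(precision=4,suppress=True)
o=env.get_obs();print(o["position"],Ro.from_rotvec(o["tool_rot"]).as_matrix(),o["joint_pos"],o["ft_force"])
w=env.calibration("wrist");i=env.snapshot("wrist");cv2.imwrite("pics/w1.png",i)
cv2.imwrite("pics/w1b.png",cv2.resize(i,(800,600),interpolation=2))
```

```text
[0.5873 0.1054 0.3597] [[-0.2924  0.9563 -0.0004]
 [ 0.9563  0.2924  0.0001]
 [ 0.0002 -0.0004 -1.    ]] [0.0431 0.3709 0.0178 1.218  0.0001 1.3171] [-0.2149 -0.0037  0.5404]
```

View pics/w1b.png

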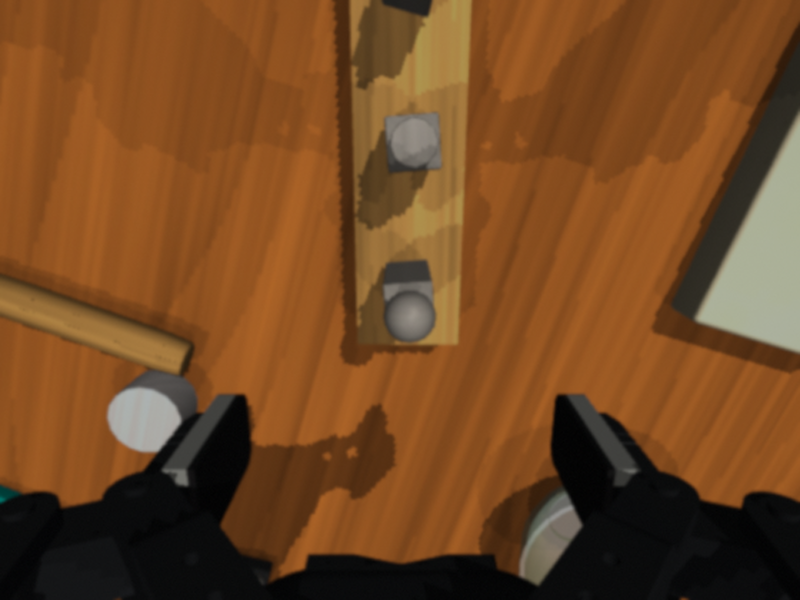

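Wrist view: the ball is at (410,315) between the fingers. The body's rear top edge runs about (384,283)–(433,280), so it is nearly square to the gripper. The flat stake is behind at (414,142).

Run:
```python
from station import env
from h import *
np.set_printoptions(precision=4,suppress=True)
o=env.get_obs();R=Ro.from_rotvec(o["tool_rot"]).as_matrix();p=o["position"]
w=env.calibration("wrist");f=.7
i=cv2.imread("pics/w1.png");g=cv2.cvtColor(i,cv2.COLOR_BGR2HSV)
m=((g[...,1]<60)).astype(np.uint8)*255
n,l,st,ce=cv2.connectedComponentsWithStats(m);k=[j for j in range(1,n) if abs(ce[j][0]-287)<20 and 170<ce[j][1]<240 ]
print([(st[j],ce[j]) for j in k])
for a in [(410,315)]:
    X=onz(w,np.array(a)*f,.105);print("ball",X,"in tool",R.T@(X-p))
for a in [(384,283),(433,280)]:
    X=onz(w,np.array(a)*f,.09);print("edge",X,"in tool",R.T@(X-p))
for a in [(386,264),(430,261)]:
    X=onz(w,np.array(a)*f,.04);print("foot edge",X,"in tool",R.T@(X-p))
print(proj(w,p+R@[0,0,.2547])/f)
j=k[0];mm=(l==j)
c=cv2.resize(i[170:260,250:340],(630,630),interpolation=cv2.INTER_CUBIC);cv2.imwrite("pics/c1.png",c)
```

```text
[(array([ 268,  183,   36,   56, 1652], dtype=int32), array([285.5533, 210.072 ]))]
ball [0.5924 0.1079 0.105 ] in tool [0.0008 0.0056 0.2548]
edge [0.5774 0.115  0.09  ] in tool [ 0.012  -0.0067  0.2698]
edge [0.5994 0.1233 0.09  ] in tool [0.0135 0.0168 0.2698]
foot edge [0.5776 0.1129 0.04  ] in tool [ 0.01   -0.007   0.3198]
foot edge [0.6012 0.122  0.04  ] in tool [0.0117 0.0182 0.3198]
[397.7923 316.715 ]
```

View pics/c1.png

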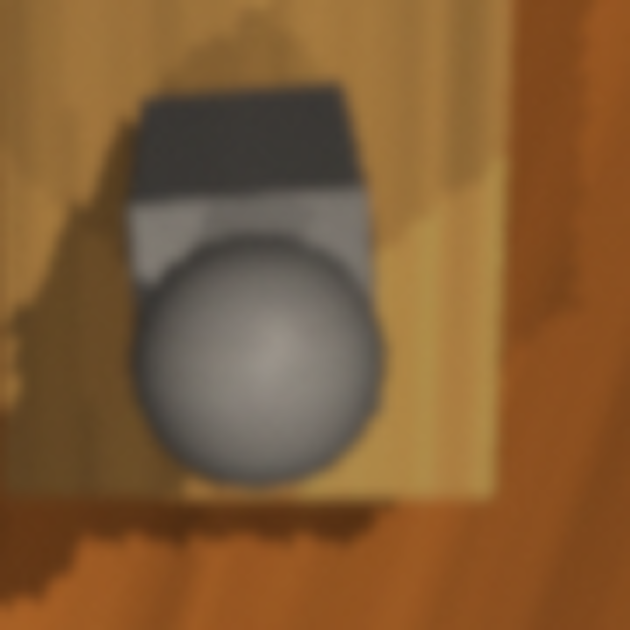

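drive_tool(steps=[[[0.001,0.0055,0],-0.65],[[0,0,0.02],0],[[0,0,0.02],0],[[0,0,0.02],0],[[0,0,0.02],0],[[0,0,0.02],0],[[0,0,0.02],0],[[0,0,0.0125],0],[[0,0,0],0],[[0,0,0],0]])

```text
time_s: 4.2
position: [0.5927, 0.108, 0.2281]
tool_rot: [1.784, 2.585, 0.001]
ft_force: [1.4, 0.1, 0.8]
gripper_width: 0.0851
finger_force: 0.0
```

drive_tool(steps=[[[0,0,0],0],[[0,0,0],0],[[0,0,0],0],[[0,0,0],0],[[0,0,0],0],[[0,0,0],0],[[0,0,0],0],[[0,0,0],0]], hand=0, squeeze=60)

```text
time_s: 5.2
position: [0.5924, 0.108, 0.2278]
tool_rot: [1.784, 2.585, 0.001]
ft_force: [-2.1, 0.1, 4.6]
gripper_width: 0.0235
finger_force: 59.3
```

drive_tool(steps=[[[0,0,-0.01],0],[[0,0,-0.02],0],[[0,0,-0.02],0],[[0,0,-0.02],0],[[0,0,-0.02],0],[[0,0,-0.01],0],[[0,0,0],0]])

```text
time_s: 6.08
position: [0.5925, 0.108, 0.3278]
tool_rot: [1.784, 2.585, 0.001]
ft_force: [0.3, -0.5, -2.4]
gripper_width: 0.0234
finger_force: 58.9
```

drive_tool(steps=[[[-0.02,-0.011,0],0],[[-0.0334,-0.0184,0],0],[[-0.0334,-0.0184,0],0],[[-0.0334,-0.0184,0],0],[[-0.0334,-0.0184,0],0],[[-0.0334,-0.0184,0],0],[[-0.0334,-0.0184,0],0],[[-0.0334,-0.0184,0],0],[[-0.0334,-0.0184,0],0],[[-0.0334,-0.0184,0],0],[[-0.0134,-0.0074,0],0],[[0,0,0.02],0],[[0,0,0.02],0],[[0,0,0],0],[[0,0,0],0]])

```text
time_s: 7.95
position: [0.539, -0.2692, 0.2876]
tool_rot: [-1.783, -2.586, -0.0]
ft_force: [0.0, 0.6, -2.4]
gripper_width: 0.0234
finger_force: 59.0
```

Run:
```python
from station import env
from h import *
np.set_printoptions(precision=4,suppress=True)
o=env.get_obs();print(o["position"],Ro.from_rotvec(o["tool_rot"]).as_matrix(),o["joint_pos"],o["ft_force"],o["gripper_width"],o["wrist_torque"])
i=env.snapshot("wrist");cv2.imwrite("pics/w2.png",i)
cv2.imwrite("pics/w2b.png",cv2.resize(i,(800,600),interpolation=2))
```

```text
[ 0.539  -0.2692  0.2876] [[-0.3554  0.9347 -0.    ]
 [ 0.9347  0.3554  0.0003]
 [ 0.0003  0.0001 -1.    ]] [-0.5965  0.4224 -0.0871  1.0615  0.0003  0.6111] [ 0.0437  0.5516 -2.3861] 0.023409234117088392 [ 0.0343  0.0075 -0.0402]
```

View pics/w2b.png

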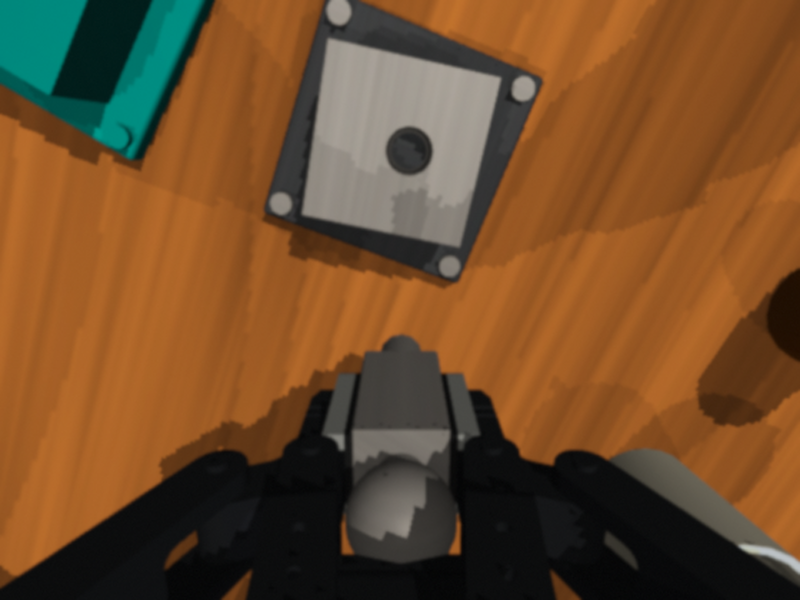

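Hole at about (409,151), radius about 23 px. The shank foot's leading edge is at about (401,335), and the stake sits upright between the pads.

Run:
```python
from station import env
from h import *
np.set_printoptions(precision=4,suppress=True)
o=env.get_obs();R=Ro.from_rotvec(o["tool_rot"]).as_matrix();p=o["position"]
w=env.calibration("wrist");f=.7
i=cv2.imread("pics/w2.png");g=cv2.cvtColor(i,cv2.COLOR_BGR2GRAY)
r=g[82:130,262:312];m=(r<85).astype(np.uint8)
cs,_=cv2.findContours(m,0,1);c=max(cs,key=cv2.contourArea);e=cv2.fitEllipse(c);h=np.array(e[0])+[262,82];print(e,h)
H=onz(w,h,.052);print("hole",H,R.T@(H-p))
q=[(328,38),(501,77),(462,248),(301,216)]
Q=np.array([onz(w,np.array(a)*f,.052) for a in q]);print(Q,"mid",Q.mean(0),"hole-mid",H-Q.mean(0))
zf=p[2]-.2138
F=onz(w,np.array((401,335))*f,zf);print("foot edge",R.T@(F-p))
B=onz(w,np.array((400.5,515))*f,p[2]-.1228);print("ball",R.T@(B-p))
for a in [(368,351),(437,351),(352,430),(450,430)]:
    z=.1878 if a[1]<400 else .1378
    B=onz(w,np.array(a)*f,p[2]-z);print("body",R.T@(B-p))
gx=g[225:250,272:290];print(gx[:,8:10].mean(1))
```

```text
((24.033485412597656, 23.21111297607422), (30.703092575073242, 32.385093688964844), 0.318901002407074) [286.0335 105.2111]
hole [ 0.5173 -0.1994  0.052 ] [0.0733 0.0043 0.236 ]
[[ 0.4764 -0.1738  0.052 ]
 [ 0.5397 -0.1634  0.052 ]
 [ 0.5511 -0.227   0.052 ]
 [ 0.4865 -0.2379  0.052 ]] mid [ 0.5134 -0.2005  0.052 ] hole-mid [ 0.0039  0.0011 -0.    ]
foot edge [0.0064 0.0014 0.2138]
ball [-0.0004  0.0011  0.1228]
body [ 0.0106 -0.0095  0.1878]
body [0.0106 0.0132 0.1878]
body [ 0.0112 -0.0103  0.1378]
body [0.0112 0.0128 0.1378]
[119.  118.5 117.  117.  116.5 115.  114.  110.   99.5  85.   71.   65.
  64.5  64.5  65.   65.   65.5  65.   65.5  66.   66.   66.   66.5  65.5
  66. ]
```

drive_tool(steps=[[[0.02,0.001,0],0],[[0.02,0.001,0],0],[[0.02,0.001,0],0],[[0.0143,0,0],0],[[0,0,0.007],0],[[0,0,0.007],0],[[0,0,0.004],0],[[0,0,0],0],[[0,0,0],0]])

```text
time_s: 9.12
position: [0.5153, -0.1994, 0.2693]
tool_rot: [1.785, 2.585, 0.0]
ft_force: [0.4, -0.5, -2.1]
gripper_width: 0.0234
finger_force: 59.0
```

drive_tool(steps=[[[0,0,0.001],0],[[0,0,0.0005],0],[[0,0,0.0005],0],[[0,0,0.0005],0],[[0,0,0],0]])

```text
time_s: 9.75
position: [0.5152, -0.199, 0.2669]
tool_rot: [-1.784, -2.586, -0.0]
ft_force: [1.4, 0.2, -2.6]
gripper_width: 0.0231
finger_force: 59.0
```

drive_tool(steps=[[[0,0,0.0005],0],[[0,0,0.0005],0],[[0,0,0],0]])

```text
time_s: 10.12
position: [0.5152, -0.199, 0.2658]
tool_rot: [-1.784, -2.586, -0.0]
ft_force: [-0.3, 0.1, -1.3]
gripper_width: 0.0235
finger_force: 59.0
```

drive_tool(steps=[[[0,0,0.0005],0],[[0,0,0.0005],0],[[0,0,0],0]])

```text
time_s: 10.5
position: [0.5152, -0.1991, 0.2648]
tool_rot: [-1.784, -2.586, -0.0]
ft_force: [-0.7, 0.3, -1.7]
gripper_width: 0.0235
finger_force: 59.0
```

drive_tool(steps=[[[0,0,0.0005],0],[[0,0,0.0005],0],[[0,0,0],0]])

```text
time_s: 10.88
position: [0.5152, -0.199, 0.2638]
tool_rot: [-1.784, -2.586, -0.0]
ft_force: [0.1, -1.0, -1.4]
gripper_width: 0.0235
finger_force: 59.0
```

Foot is nominally 2 mm below the block top with no contact; carry on.

drive_tool(steps=[[[0,0,0.0005],0],[[0,0,0.0005],0],[[0,0,0],0]])

```text
time_s: 11.25
position: [0.5152, -0.199, 0.2628]
tool_rot: [-1.784, -2.586, -0.0]
ft_force: [-0.3, -0.2, -1.2]
gripper_width: 0.0231
finger_force: 59.0
```

drive_tool(steps=[[[0,0,0.0005],0],[[0,0,0.0005],0],[[0,0,0.0005],0],[[0,0,0],0]])

```text
time_s: 11.75
position: [0.5152, -0.199, 0.2613]
tool_rot: [-1.784, -2.585, -0.0]
ft_force: [0.6, -0.9, -2.2]
gripper_width: 0.0235
finger_force: 59.0
```

drive_tool(steps=[[[0,0,0.0005],0],[[0,0,0.0005],0],[[0,0,0.0005],0],[[0,0,0],0]])

```text
time_s: 12.25
position: [0.5152, -0.199, 0.2598]
tool_rot: [-1.784, -2.585, -0.0]
ft_force: [-0.2, -0.2, -2.2]
gripper_width: 0.0237
finger_force: 59.0
```

drive_tool(steps=[[[0,0,0.0007],0],[[0,0,0.0007],0],[[0,0,0.0007],0],[[0,0,0.0007],0],[[0,0,0.0007],0],[[0,0,0.0005],0],[[0,0,0],0]])

```text
time_s: 13.12
position: [0.5152, -0.199, 0.2559]
tool_rot: [-1.784, -2.586, -0.0]
ft_force: [0.4, 0.1, -2.1]
gripper_width: 0.0235
finger_force: 59.0
```

drive_tool(steps=[[[0,0,0.0005],0],[[0,0,0.0005],0],[[0,0,0.0005],0],[[0,0,0.0005],0]])

```text
time_s: 13.62
position: [0.5152, -0.1991, 0.2541]
tool_rot: [1.784, 2.585, 0.0]
ft_force: [-1.4, -0.0, 3.3]
gripper_width: 0.0235
finger_force: 59.7
```

drive_tool(steps=[[[0,0,0.0005],0],[[0,0,0.0005],0],[[0,0,0.0005],0],[[0,0,0.0005],0]])

```text
time_s: 14.12
position: [0.5153, -0.1991, 0.2518]
tool_rot: [1.784, 2.586, 0.0]
ft_force: [-1.4, 1.1, 4.5]
gripper_width: 0.0233
finger_force: 59.7
```

The plug is sliding at about 6–7 N, so the shank is in the hole.

drive_tool(steps=[[[0,0,0.0006],0],[[0,0,0.0006],0],[[0,0,0.0006],0],[[0,0,0.0006],0],[[0,0,0.0006],0],[[0,0,0.0006],0],[[0,0,0.0006],0],[[0,0,0.0006],0]])

```text
time_s: 15.12
position: [0.5153, -0.1991, 0.2471]
tool_rot: [1.784, 2.586, 0.0]
ft_force: [-1.7, 0.9, 4.1]
gripper_width: 0.0232
finger_force: 59.7
```

drive_tool(steps=[[[0,0,0.0006],0],[[0,0,0.0006],0],[[0,0,0.0006],0],[[0,0,0.0006],0],[[0,0,0.0006],0],[[0,0,0.0006],0],[[0,0,0.0006],0]])

```text
time_s: 16.0
position: [0.5153, -0.1991, 0.2429]
tool_rot: [1.784, 2.586, 0.0]
ft_force: [-1.1, -0.1, 2.8]
gripper_width: 0.0235
finger_force: 59.7
```

drive_tool(steps=[[[0,0,0.0004],0],[[0,0,0.0004],0],[[0,0,0.0004],0]])

```text
time_s: 16.38
position: [0.5153, -0.199, 0.2417]
tool_rot: [1.784, 2.586, 0.0]
ft_force: [-0.2, 0.7, 3.8]
gripper_width: 0.0236
finger_force: 59.7
```

drive_tool(steps=[[[0,0,0.0004],0],[[0,0,0.0004],0],[[0,0,0.0003],0]])

```text
time_s: 16.75
position: [0.5153, -0.1991, 0.2406]
tool_rot: [1.784, 2.586, 0.0]
ft_force: [-0.1, -0.2, 3.6]
gripper_width: 0.0233
finger_force: 59.7
```

drive_tool(steps=[[[0,0,0.0003],0],[[0,0,0.0003],0]])

```text
time_s: 17.0
position: [0.5153, -0.1991, 0.24]
tool_rot: [1.784, 2.585, 0.0]
ft_force: [-0.5, 0.1, 3.9]
gripper_width: 0.0236
finger_force: 59.7
```

drive_tool(steps=[[[0,0,0.0003],0]])

```text
time_s: 17.12
position: [0.5153, -0.1991, 0.2397]
tool_rot: [1.784, 2.586, 0.0]
ft_force: [-0.6, 1.4, 5.8]
gripper_width: 0.0231
finger_force: 59.9
```

drive_tool(steps=[[[0,0,0.0003],0]])

```text
time_s: 17.25
position: [0.5152, -0.199, 0.2397]
tool_rot: [1.784, 2.585, 0.0]
ft_force: [-0.9, 0.8, 8.0]
gripper_width: 0.0234
finger_force: 60.1
```

drive_tool(steps=[[[0,0,0.0002],0]])

```text
time_s: 17.38
position: [0.5152, -0.199, 0.2397]
tool_rot: [1.784, 2.585, 0.0]
ft_force: [-1.6, 1.1, 9.3]
gripper_width: 0.0232
finger_force: 60.2
```

It has stopped at 0.2397, the expected home level, with force rising. The shoulder is seated, so release.

drive_tool(steps=[[[0,0,0],0],[[0,0,0],0],[[0,0,0],0],[[0,0,0],0],[[0,0,0],0],[[0,0,0],0],[[0,0,0],0],[[0,0,0],0]], hand=90)

```text
time_s: 18.38
position: [0.5152, -0.1991, 0.2392]
tool_rot: [1.784, 2.586, 0.0]
ft_force: [0.1, -1.2, 1.1]
gripper_width: 0.0769
finger_force: 0.0
```

drive_tool(steps=[[[0,0,-0.01],0],[[0,0,-0.02],0],[[0,0,-0.025],0],[[0,0,-0.025],0],[[0,0,-0.025],0],[[0,0,-0.025],0],[[0,0,0],0],[[0,0,0],0]])

```text
time_s: 19.38
position: [0.515, -0.1989, 0.3689]
tool_rot: [-1.784, -2.585, -0.0]
ft_force: [0.6, -0.0, 0.0]
gripper_width: 0.0768
finger_force: 0.0
```

Run:
```python
from station import env
from h import *
i=env.snapshot("side")[130:270,230:430];w=env.snapshot("wrist")
cv2.imwrite("pics/e.png",np.hstack([cv2.resize(i,(400,280),interpolation=2),cv2.resize(w,(373,280))]))
```

```text
(no output)
```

View pics/e.png

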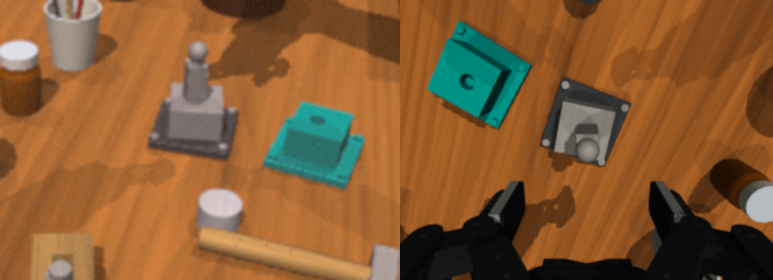

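The stake stands upright on the grey block with its shoulder flat on the top (left panel, ball at (198,50)), and the gripper is clear.

```bash
python3 -c "
from station import env
print(env.close_job())"
```

```text
the job is handed in; nothing more can be done
None
```

The ball stake is pressed home in the steel block's hole, released and standing upright; I handed the job in at about 19.5 s, with at most about 12 N pressing force in the readings and no contact seen with anything else.

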